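Eject a pill box and show it to the medicine reader

TASK

Press the big green button on the grey pill dispenser fully down so that it pushes the resident's pill box out onto the little front tray, then let the button spring back. Pick the box up and hold it in the air about 9 cm straight in front of the lens of the reader camera, with its top uppermost and its blue end squarely facing the lens, so tipped up to match it, as the lens looks down at a slant. Finish still holding it there, motionless; do not touch the reader, and leave the tumbler, glasses, saucer and bell where they are.

Things in the scene. Friction and masses are not known exactly. Their poses are not given: they have to be found in the camera images.
- dispenser: Grey pill dispenser, fixed; housing 150 (x) x 120 (y) x 85 mm high, origin at the centre of its underside; the box comes out along its -x. Front face at x = -75 mm with the mouth of a channel 38 wide, 37 high. The channel floor, 14 mm up, runs on as a flat white tray 46 mm wide, no side walls, to x = -149 mm, ended by a lip 4 mm thick, its top 20 mm above the cabinet top.
- button (a joint): Travel of the green button, m: 0 up, 0.016 fully down. Spring 1.5 N at first, 6.5 N fully down; returns when let go. It drives an inner pusher 4 times as far: fully down pushes the box 63 mm along the dispenser's -x. The pusher goes back with the button; the box stays out on the tray, its rear about 13 mm clear of the front face.
- button_top (a point): Centre of the top of the round green button, 48 mm in diameter, standing 20 mm above the housing's top (105 mm above the cabinet top when up), at x = +20 mm, y = 0 of the dispenser.
- pillbox: Closed cream pill box, 50 (x) x 34 (y) x 34 mm high, about 45 g, amber window on top, its +x end blue (last 10 mm). Origin at the centre of its underside, z through its top. Starts in the dispenser's channel, out of reach, one end flush with the front face, blue end inward, axes along the dispenser's. Out on the tray its centre is about 38 mm in front of the front face.
- pillbox_blue (a point): Centre of the blue end face of the pill box (x = +25, y = 0, z = +17 mm of the box).
- reader: Reader camera stand, fixed to the cabinet top: a dark base plate 80 x 70 x 12 mm (x = +10 to +90 mm of its frame) with a thin column 18 mm in diameter at x = +48 mm. Origin on the cabinet top straight below the lens; it looks along its -x.
- reader_head: White camera head, 64 (x) x 56 x 46 mm. Origin at the middle of the lens glass (dark lens 32 mm wide), 250 mm above the cabinet top; the head lies behind it along +x. The lens looks along the head's -x, which points 0.40 rad (23 degrees) below level; its z points up, leaning 0.40 rad to the side the lens looks to. A box shown properly has its x, y, z parallel to this frame's.
- reader_spot (a point): Point on the lens axis 90 mm in front of the lens glass, axes as the head's: where the middle of the blue end should be.
- tumbler: Lilac plastic tumbler, 72 mm wide, 95 mm high, origin at the centre of its underside. Leave alone.
- glasses: Folded gold-rimmed reading glasses standing on their rims, 30 (x) x 136 (y) x 44 mm high, origin below the middle. Leave alone.
- saucer: White porcelain saucer, 140 mm wide, 20 mm high, origin at the centre of its underside. Leave alone.
- bell: Brass handbell, 58 mm wide, 94 mm high with its wooden grip, origin at the centre of its underside. Leave alone.

How it is judged (in metres and radians):
On the way, in this order (a step that is already met when the one before it is completed fails the run):
1. the green button is pressed down and the pill box has been pushed out of the channel (value of joint button above 0.013 m and x of pillbox in the frame of dispenser below -0.1 m), for 0.05 s.
2. the pill box is lifted clear of the tray in the fingers, the button up again (contact force between pillbox and the fingers above 0.5 N and height (world z) of pillbox above 0.05 m and value of joint button below 0.003 m and contact force between pillbox and dispenser below 0.05 N), for 0.2 s.
At the end, for the whole second after the job is handed in: Box held still in the fingers, touching nothing else: middle of its blue end within 15 mm along and 12 mm across of the point 90 mm in front of the lens, facing it, top up, axes within 0.2 rad of the camera head's; button up; bystanders within 20 mm of where they stood (x of pillbox_blue in the frame of reader_spot between -0.015 and 0.015 m and y of pillbox_blue in the frame of reader_spot between -0.012 and 0.012 m and z of pillbox_blue in the frame of reader_spot between -0.012 and 0.012 m and angle between the x axis of pillbox and the x axis of reader_head, either way round below 0.2 rad and angle between the z axis of pillbox and the z axis of reader_head, either way round below 0.2 rad and x of pillbox in the frame of reader_head below -0.09 m and angle between pillbox's own z axis and vertical below 0.8 rad and height (world z) of pillbox above 0.12 m and linear speed of pillbox below 0.02 m/s and angular speed of pillbox below 0.2 rad/s and contact force between pillbox and reader below 0.05 N and contact force between pillbox and dispenser below 0.05 N and value of joint button below 0.003 m and contact force between pillbox and the fingers above 0.5 N and distance of each of tumbler, glasses, saucer, bell from where it was at the start of the episode below 0.02 m); the arm keeps its last pose, push and grip.
It fails at once if the reader is touched (contact force between any of the arm, the fingers, pillbox and reader above 1 N).
It fails at once if a bystander (tumbler, glasses, saucer, bell) is moved or knocked over (distance of any of tumbler, glasses, saucer, bell from where it was at the start of the episode above 0.02 m or angle between any of tumbler, glasses, saucer, bell's own z axis and vertical above 0.5 rad).
It also fails if it takes over 54 s, if anything falls off the work surface, if the arm or the gripper's body presses on something with over 40 N, if the wrist force passes 120 N, or if a joint passes its speed limit or range.

ROBOT

A 7-joint arm with a two-finger parallel gripper is mounted at the origin on the work surface. World frame = base frame: x ahead of the robot, y to its left, z up, the work surface at z = 0. Lengths are in m, angles in degrees, forces in N, time in s.
With the tool pointing down it reaches from about 0.4 to 0.85 m from the base axis. Payload 4.5 kg.
Tool frame: the origin (TCP) lies midway between the tips of the shut fingers; the grasp point (between the pads) lies 19 mm behind it; z points along the fingers, y is the line along which they close (so a half turn about z gives the same grasp; the last joint's range is limited). The gripper opens to 85 mm and grips with 20 to 120 N. Pads are 22 mm wide; open, the fingers measure 114 mm over their backs; the gripper's body (76 mm by 85 mm) begins 54 mm behind the grasp point. The pads swing forward as they close: fully open they stand 13 mm farther back than shut.
Start: joints at [-65.672, 39.483, -11.15, 89.685, 9.013, 51.709, -12.324], TCP at [0.238, 0.578, 0.231] pointing down, gripper open.
Joint ranges: [-172.22, 172.22], [-26.19, 119.32], [-84.43, 86.54], [7.71, 146.69], [-57.33, 237.33], [2.42, 119.75], [-152.13, 152.13]. Speed limits (degrees/s): [147.25, 147.25, 180, 180, 180, 180, 180].

INTERFACE

Orientations are given as a 3x3 rotation matrix whose columns are the frame's x, y, z axes.
In Python, from plant import ctrl gives the robot as it stands. The module is installed in compiled form; this text tells all that it offers.
- The arm moves only by the tool apply_moves, never from a script. Its argument "targets" is a list of rows, each a list of 6 numbers: the shift along the tool's x, y, z in fractions of the full range, 1 being 0.75 m, then the turn, a rotation vector about the tool's x, y, z in shares of pi rad (1.0 is pi rad). A call has 1 to 12 rows; each row is the pose to reach, as a shift and turn from the pose commanded when the call began, along the tool's axes at that moment; what a row does not reach only later rows make up. A row lasts 1/12 s, in which the tool goes at most 41.7 mm and 7.16 degrees, less where a joint would pass 70% of its speed; a pose out of reach is approached as far as the arm can. No shift or turn number may pass 1 either way. A call with a gripper value outside its range is refused whole. "grip" is the opening, from -1 (shut) to 1 (fully open), set as the call begins (left out, the last holds). The fingers move at their own pace and stop on an object; the grip force is fixed at half the most. Time passes only in rows, so rows that repeat a pose let the fingers close. It gives the time, the measured TCP pose, the force, the opening and the grip force at its end, in the units of the state.
- ctrl.state(): the state, without advancing time (a new reading comes with each control period).
- ctrl.grab_frame(name): name is "scene" or "top" or "wrist"; returns the picture (420x560x3 uint8, red, green, blue); there is no depth.
- ctrl.camera_params(name): a dict with "K" (3x3 intrinsics, pixels), "R" (3x3) and "t" (3): a world point X has camera coordinates R X + t; the wrist camera has in their place "T_tool_cam" (4x4, takes a point from camera to tool coordinates, whose origin is the TCP and whose axes are the flange's). Camera axes: x right, y down, z forward; pixel columns grow to the right and rows downward; lengths in m; the calibration is good to about 2 mm. A picture is of the moment at which its call begins: read the wrist's pose just before it. camera_params takes no time and is no camera call.
- ctrl.hand_in(): hands the job in; it is judged then, once.
The state is a dict: "time_s": time; "joint_pos": joint angles; "joint_vel": joint speeds; "joint_torque": joint torques, N m; "eef_pos": TCP position; "tcp_rot": TCP orientation; "ft_force": force on the tool from outside, world axes, zero at the start; "ft_torque": the same for the moment, N m; "width": opening from 0.0 (shut) to 1.0 (fully open); "grip_force": force on a finger pad.
Only numpy, scipy, OpenCV 4.12 (cv2) and the standard library are available. Lean on these libraries where they do the work, as an engineer would, in place of code of your own. Each camera call takes 0.05 s, during which the arm holds its last target. There are 200 camera calls.

## Working session

There is one attempt and no reset: what is moved stays moved. The work goes in short steps, Python scripts to look and compute and a tool call to move; the robot and the scene stay as the last step left them, time stands still between calls to the robot, and variables do not carry over. Pictures are saved under pics/ and viewed, at most 10 in all, crops included, and the job is handed in when it is done.

Besides the shell and the picture viewer there is one more tool, called after ">>>" as name([rows], argument=value, ...), one row to a line, values as JSON. apply_moves: Moves the arm, as the interface text tells. Its arguments: {"type":"object","properties":{"targets":{"type":"array"},"grip":{"type":"number"}},"required":["targets"]}

```bash
mkdir -p pics
python3 - <<'E'
from plant import ctrl
import cv2,numpy as np
for n in("scene","top"):
    f=ctrl.grab_frame(n); cv2.imwrite(f"pics/{n}0.png",f[:,:,::-1])
    p=ctrl.camera_params(n); print(n,p)
s=ctrl.state(); print(s['time_s'],s['eef_pos'],s['tcp_rot'],s['width'])
E
```

```text
scene {'K': array([[412.04920681,   0.        , 278.86888496],
       [  0.        , 412.04920681, 201.64204488],
       [  0.        ,   0.        ,   1.        ]]), 'R': array([[ 0.3226051 ,  0.94638115,  0.01699023],
       [ 0.61307921, -0.19524502, -0.76551504],
       [-0.72115174,  0.25737541, -0.64319364]]), 't': array([-0.20167028, -0.25058096,  1.63564821])}
top {'K': array([[516.13708363,   0.        , 280.42005926],
       [  0.        , 516.13708363, 209.49611595],
       [  0.        ,   0.        ,   1.        ]]), 'R': array([[-0.00465505, -0.99996385,  0.00711523],
       [-0.98692889,  0.00344793, -0.16111946],
       [ 0.16108911, -0.00777225, -0.98690926]]), 't': array([0.00832098, 0.62767516, 1.45652821])}
0.1 [0.23787729 0.57732393 0.230563  ] [[-9.24661898e-01  3.80788795e-01 -5.18432556e-04]
 [ 3.80789126e-01  9.24660530e-01 -1.59563942e-03]
 [-1.28227488e-04 -1.67284045e-03 -9.99998593e-01]] 1.0022841064628047
```

View pics/scene0.png

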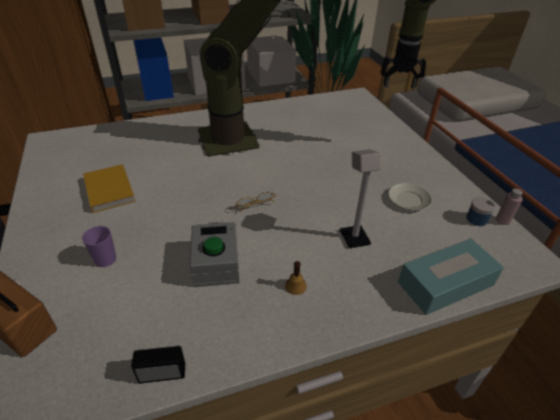

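View pics/top0.png

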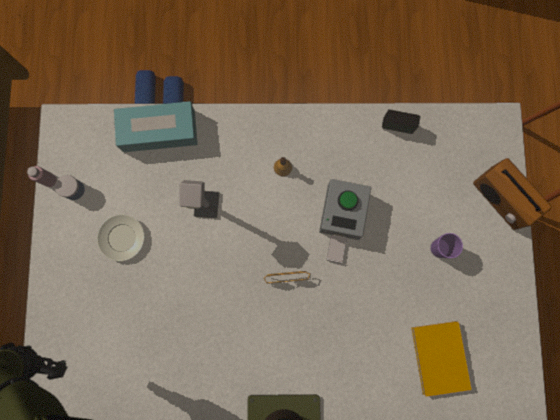

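Run:
```python
import cv2,numpy as np
t=cv2.imread("pics/top0.png");s=cv2.imread("pics/scene0.png")
def c(i,x,y,w=100,h=75): return cv2.convertScaleAbs(cv2.resize(i[y:y+h,x:x+w],(400,300),interpolation=cv2.INTER_CUBIC),alpha=1.6,beta=15)
a=np.vstack([np.hstack([c(t,300,175,120,90),c(t,165,165,80,60)]),np.hstack([c(s,165,210),c(s,320,145,140,105)])])
cv2.imwrite("pics/crop0.png",a)
```

```text
(no output)
```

View pics/crop0.png

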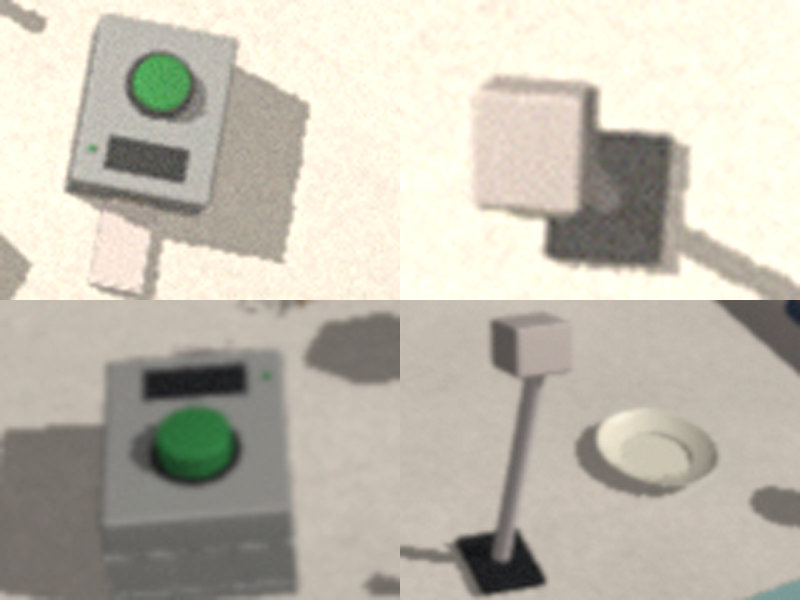

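```bash
cat > h.py <<'E'
from plant import ctrl
import cv2,numpy as np
from scipy.optimize import least_squares
from scipy.spatial.transform import Rotation as Ro
P={n:ctrl.camera_params(n) for n in("scene","top")}
def proj(n,X):
    p=P[n]; c=np.atleast_2d(X)@p['R'].T+p['t']; u=c@p['K'].T; return u[:,:2]/u[:,2:]
def frame(q,X):
    c,s=np.cos(q[2]),np.sin(q[2]); X=np.atleast_2d(X)
    return X@np.array([[c,s,0],[-s,c,0],[0,0,1]])+[q[0],q[1],0]
c4,s4=np.cos(.4),np.sin(.4)
RH=np.array([[c4,0,-s4],[0,1,0],[s4,0,c4]])  # head axes in reader frame (columns)
def head(X): return np.atleast_2d(X)@RH.T+[0,0,.25]
E
cat > fit.py <<'E'
from h import *
crop=lambda o,k,x,y:(np.array([x,y])+.5)/k-.5+o
T1=lambda x,y:crop(np.array([300,175]),10/3,x,y)
T2=lambda x,y:crop(np.array([165,165]),5,x-400,y)
S1=lambda x,y:crop(np.array([165,210]),4,x,y-300)
S2=lambda x,y:crop(np.array([320,145]),400/140,x-400,y-300)
D=[("top",(.075,.06,.085),T1(98,15)),("top",(.075,-.06,.085),T1(238,39)),("top",(-.075,.06,.085),T1(68,182)),("top",(-.075,-.06,.085),T1(208,203)),
("top",(.02,0,.105),T1(162,83)),("top",(-.149,.023,.017),T1(91,285)),("top",(-.149,-.023,.017),T1(140,296)),
("scene",(-.075,-.06,.085),S1(107,352)),("scene",(-.075,.06,.085),S1(281,350)),("scene",(.075,-.06,.085),S1(103,528)),("scene",(.075,.06,.085),S1(291,515)),("scene",(.02,0,.105),S1(195,430))]
def hd(x,y,z): return tuple(head([x,y,z])[0])
Rr=[("top",(.09,-.035,.012),T2(672,133)),("top",(.01,-.035,.012),T2(664,266)),("top",(.01,.035,.012),T2(546,260)),
("scene",(.01,-.035,.012),S2(457,542)),("scene",(.01,.035,.012),S2(517,529)),("scene",(.09,.035,.012),S2(546,580)),("scene",(.09,-.035,.012),S2(486,593)),
("top",hd(.064,.028,.023),T2(476,92)),("top",hd(.064,-.028,.023),T2(582,95)),("top",hd(0,.028,.023),T2(474,208)),("top",hd(0,-.028,.023),T2(578,212))]
for nm,O,q0 in(("disp",D,[.6,-.15,0]),("reader",Rr,[.6,.2,0])):
    f=lambda q:np.concatenate([(proj(n,frame(q,X))[0]-u) for n,X,u in O])
    r=least_squares(f,q0,x_scale=[.01,.01,.1],loss='soft_l1'); print(nm,r.x.round(4)); print(f(r.x).reshape(-1,2).round(1).tolist())
E
python3 fit.py; python3 -c "
from h import *
for n in P: print(n,-P[n]['R'].T@P[n]['t'])"
```

```text
disp [ 0.6272 -0.1819 -0.1962]
[[1.0, -0.7], [0.1, -0.1], [0.8, -0.1], [0.5, 1.6], [0.1, -0.0], [-0.2, -1.3], [0.5, -1.6], [0.4, 1.1], [0.7, -1.7], [-0.4, -1.6], [1.3, -2.6], [0.2, -0.7]]
reader [ 0.6056  0.2308 -0.0692]
[[0.2, -0.8], [-0.5, -1.2], [-0.2, -1.5], [-0.4, -1.7], [0.2, -1.0], [1.2, -0.5], [-0.3, -0.8], [-0.3, -1.2], [1.3, -0.3], [-0.3, 0.9], [1.4, 1.6]]
scene [ 1.3982364  -0.27904335  0.86364146]
top [0.38487865 0.017477   1.53853266]
```

```bash
cat >> h.py <<'E'
def toolR(yaw,pitch=0):
    """tool with y along frame y (yaw, deg rad), z down; pitch tilts as the head does"""
    c,s=np.cos(yaw),np.sin(yaw); Rz=np.array([[c,-s,0],[s,c,0],[0,0,1]])
    c,s=np.cos(pitch),np.sin(pitch); Rp=np.array([[c,0,-s],[0,1,0],[s,0,c]])
    return Rz@Rp@np.diag([-1.,1,-1])
def rel(pos,R,p0=None,R0=None):
    s=ctrl.state(); p0=np.array(s['eef_pos']) if p0 is None else p0; R0=np.array(s['tcp_rot']) if R0 is None else R0
    return np.r_[R0.T@(np.array(pos)-p0),Ro.from_matrix(R0.T@R).as_rotvec()].round(4).tolist()
E
python3 - <<'E'
from h import *
R=toolR(-.196)
for p in([.40,.25,.31],[.60,-.1,.30],frame([.6272,-.1819,-.1962],[.0,0,.32])[0]): print(p,rel(p,R))
print(ctrl.camera_params("wrist"))
E
```

```text
[0.4, 0.25, 0.31] [-0.2746, -0.2411, -0.079, -0.0017, -0.0, -0.1946]
[0.6, -0.1, 0.3] [-0.5928, -0.4885, -0.0685, -0.0017, -0.0, -0.1946]
[ 0.6272 -0.1819  0.32  ] [-0.6491, -0.5539, -0.0884, -0.0017, -0.0, -0.1946]
{'K': array([[377.71392051,   0.        , 273.4449674 ],
       [  0.        , 377.71392051, 215.33717163],
       [  0.        ,   0.        ,   1.        ]]), 'T_tool_cam': array([[ 5.32063770e-05, -9.64246799e-01, -2.65005864e-01,
         6.62179928e-02],
       [ 9.99999856e-01, -9.03302904e-05,  5.29448897e-04,
        -3.09910203e-05],
       [-5.34457461e-04, -2.65005854e-01,  9.64246655e-01,
        -1.41930086e-01],
       [ 0.00000000e+00,  0.00000000e+00,  0.00000000e+00,
         1.00000000e+00]])}
```

The manual's scale: shifts go in shares of 0.75 m and turns go in shares of pi rad. Converting my numbers, -0.275 m / 0.75 = -0.3667, -0.241 m / 0.75 = -0.3213, -0.195 rad / 3.1416 = -0.0621.

>>> apply_moves([
  [-0.3667,-0.3213,-0.1053,0,0,-0.0621],
  [-0.3667,-0.3213,-0.1053,0,0,-0.0621],
  [-0.3667,-0.3213,-0.1053,0,0,-0.0621],
  [-0.3667,-0.3213,-0.1053,0,0,-0.0621],
  [-0.3667,-0.3213,-0.1053,0,0,-0.0621],
  [-0.3667,-0.3213,-0.1053,0,0,-0.0621],
  [-0.3667,-0.3213,-0.1053,0,0,-0.0621],
  [-0.3667,-0.3213,-0.1053,0,0,-0.0621],
  [-0.3667,-0.3213,-0.1053,0,0,-0.0621],
  [-0.3667,-0.3213,-0.1053,0,0,-0.0621],
  [-0.3667,-0.3213,-0.1053,0,0,-0.0621],
  [-0.3667,-0.3213,-0.1053,0,0,-0.0621],
], grip=-1)

```text
time_s: 1.1
eef_pos: [0.4002, 0.2507, 0.3101]
tcp_rot: [[-0.981, 0.195, -0.001], [0.195, 0.981, 0.001], [0.001, 0.0, -1.0]]
ft_force: [-0.9, 0.5, -0.6]
width: 0.001
grip_force: 0.0
```

Run:
```python
from h import *
R=toolR(-.196)
print(rel(frame([.6272,-.1819,-.1962],[-.06,0,.32])[0],R))
s=ctrl.state();print(s['time_s'],s['eef_pos'],s['width'])
import pickle; f=ctrl.grab_frame("wrist"); pickle.dump((s['eef_pos'],s['tcp_rot'],f),open("w0.pkl","wb"))
cv2.imwrite("pics/w0.png",f[:,:,::-1])
```

```text
[-0.2468, -0.3801, -0.0102, 0.0005, -0.0006, 0.0002]
1.1 [0.40017069 0.25069271 0.31014807] 0.0006346941472158994
```

View pics/w0.png

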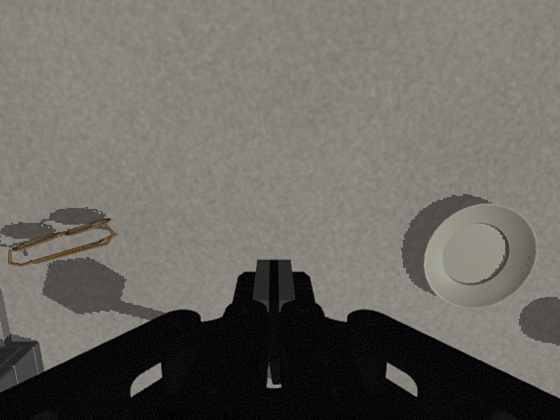

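Run:
```python
from h import *
R=toolR(-.196)
q=[.6272,-.1819,-.1962]
for z in(.3,.13): print(rel(frame(q,[.02,0,z])[0],R))
```

```text
[-0.3267, -0.3815, 0.0095, 0.0005, -0.001, 0.0023]
[-0.3269, -0.3816, 0.1795, 0.0005, -0.001, 0.0023]
```

In the tool's units: -0.3815 m / 0.75 = -0.5087, -0.327 m / 0.75 = -0.436, 0.002 rad / 3.1416 = 0.0006.

>>> apply_moves([
  [-0.436,-0.5087,0.0133,0,0,0.0006],
  [-0.436,-0.5087,0.0133,0,0,0.0006],
  [-0.436,-0.5087,0.0133,0,0,0.0006],
  [-0.436,-0.5087,0.0133,0,0,0.0006],
  [-0.436,-0.5087,0.0133,0,0,0.0006],
  [-0.436,-0.5087,0.0133,0,0,0.0006],
  [-0.436,-0.5087,0.0133,0,0,0.0006],
  [-0.436,-0.5087,0.0133,0,0,0.0006],
  [-0.436,-0.5087,0.0133,0,0,0.0006],
  [-0.436,-0.5087,0.0133,0,0,0.0006],
  [-0.436,-0.5087,0.0133,0,0,0.0006],
  [-0.436,-0.5087,0.0133,0,0,0.0006],
])

```text
time_s: 2.15
eef_pos: [0.6471, -0.1843, 0.2996]
tcp_rot: [[-0.981, 0.193, -0.001], [0.193, 0.981, 0.002], [0.001, 0.001, -1.0]]
ft_force: [0.7, 0.5, 0.1]
width: 0.001
grip_force: 0.0
```

In the tool's units: 0.17 m / 0.75 = 0.2267, 0.16 m / 0.75 = 0.2133.

>>> apply_moves([
  [0,0,0.0467,0,0,0],
  [0,0,0.0933,0,0,0],
  [0,0,0.14,0,0,0],
  [0,0,0.1867,0,0,0],
  [0,0,0.2133,0,0,0],
  [0,0,0.2267,0,0,0],
  [0,0,0.2267,0,0,0],
  [0,0,0.2267,0,0,0],
])

```text
time_s: 2.82
eef_pos: [0.6467, -0.1838, 0.1306]
tcp_rot: [[-0.981, 0.195, 0.001], [0.195, 0.981, 0.001], [-0.001, 0.001, -1.0]]
ft_force: [0.3, 0.1, 1.0]
width: -0.002
grip_force: 0.0
```

Run:
```python
from h import *
R=toolR(-.196)
q=[.6272,-.1819,-.1962]
s=ctrl.state();print(s['time_s'],s['eef_pos'],s['ft_force'])
for z in(.105,.088): print(rel(frame(q,[.02,0,z])[0],R))
a=[]
f=ctrl.grab_frame("top")[160:280,280:400];g=ctrl.grab_frame("scene")[190:310,145:265]
a=np.hstack([cv2.resize(x,(400,400),interpolation=cv2.INTER_CUBIC) for x in(f,g)])
cv2.imwrite("pics/b1.png",cv2.convertScaleAbs(a[:,:,::-1],alpha=1.5))
```

```text
2.8167 [ 0.6467437  -0.18377668  0.13060741] [0.34765593 0.14690661 1.02111018]
[-0.0005, -0.002, 0.0256, 0.0008, 0.0005, 0.0001]
[-0.0004, -0.002, 0.0426, 0.0008, 0.0005, 0.0001]
```

View pics/b1.png

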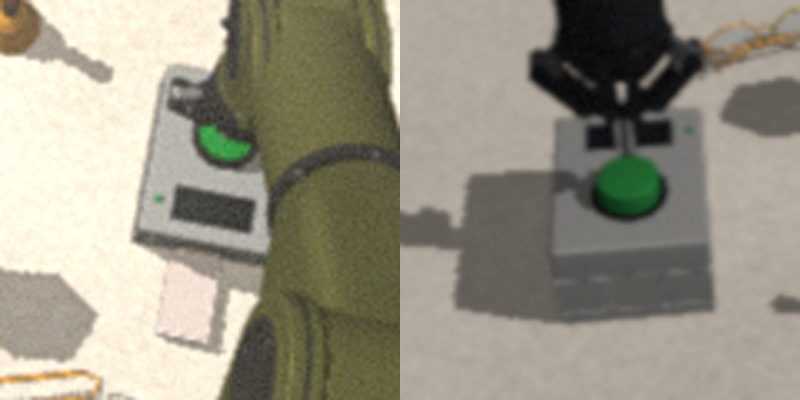

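The picture shows the closed fingertips right above the button (about (625,150) in the crop); pressing now.

In the tool's units: 0.043 m / 0.75 = 0.0573, -0.002 m / 0.75 = -0.0027.

>>> apply_moves([
  [0,-0.0027,0.0267,0,0,0],
  [0,-0.0027,0.0347,0,0,0],
  [0,-0.0027,0.0387,0,0,0],
  [0,-0.0027,0.0427,0,0,0],
  [0,-0.0027,0.0467,0,0,0],
  [0,-0.0027,0.0507,0,0,0],
  [0,-0.0027,0.0533,0,0,0],
  [0,-0.0027,0.056,0,0,0],
  [0,-0.0027,0.0573,0,0,0],
  [0,-0.0027,0.0573,0,0,0],
  [0,-0.0027,0.0573,0,0,0],
])

```text
time_s: 3.83
eef_pos: [0.6457, -0.1876, 0.0891]
tcp_rot: [[-0.98, 0.197, 0.001], [0.197, 0.98, -0.001], [-0.001, -0.0, -1.0]]
ft_force: [-3.2, -0.2, 11.4]
width: 0.003
grip_force: 5.0
```

In the tool's units: -0.16 m / 0.75 = -0.2133, -0.14 m / 0.75 = -0.1867.

>>> apply_moves([
  [0,0,0,0,0,0],
  [0,0,-0.0067,0,0,0],
  [0,0,-0.02,0,0,0],
  [0,0,-0.04,0,0,0],
  [0,0,-0.08,0,0,0],
  [0,0,-0.1333,0,0,0],
  [0.04,0,-0.1867,0,0,0],
  [0.0933,0,-0.2133,0,0,0],
  [0.1333,0,-0.2133,0,0,0],
  [0.1733,0,-0.2133,0,0,0],
  [0.1827,0,-0.2133,0,0,0],
  [0.1827,0,-0.2133,0,0,0],
], grip=1)

```text
time_s: 4.83
eef_pos: [0.5089, -0.1601, 0.2481]
tcp_rot: [[-0.981, 0.196, -0.001], [0.196, 0.981, -0.0], [0.001, -0.001, -1.0]]
ft_force: [-0.5, 0.3, -0.7]
width: 0.997
grip_force: 0.0
```

Run:
```python
from h import *
s=ctrl.state();print(s['time_s'],s['eef_pos'],s['ft_force'],s['width'])
import pickle; w=ctrl.grab_frame("wrist"); pickle.dump((s['eef_pos'],s['tcp_rot'],w),open("w1.pkl","wb"))
f=ctrl.grab_frame("top")[175:275,280:380];g=ctrl.grab_frame("scene")[190:290,145:245]
a=np.hstack([cv2.resize(x,(400,400),interpolation=cv2.INTER_CUBIC) for x in(w[:,70:490],f)])
cv2.imwrite("pics/b2.png",cv2.convertScaleAbs(a[:,:,::-1],alpha=1.5))
```

```text
4.8333 [ 0.50885525 -0.16011054  0.24811738] [-0.47822335  0.31699002 -0.6618846 ] 0.9970720562029024
```

View pics/b2.png

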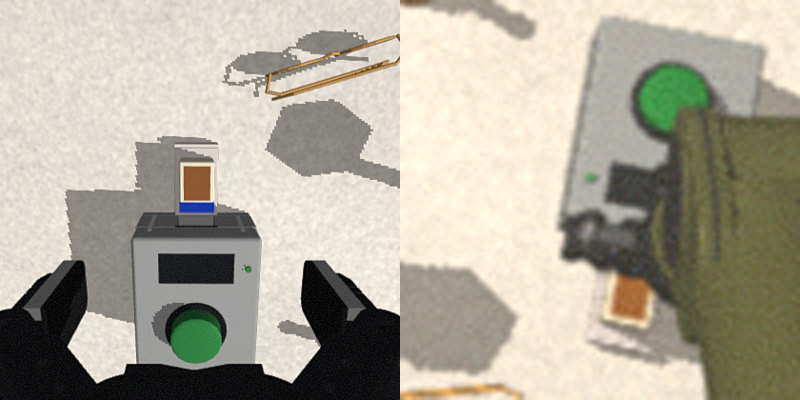

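Run:
```python
from h import *
import pickle
e,R0,_=pickle.load(open("w1.pkl","rb")); p=ctrl.camera_params("wrist"); T=p['T_tool_cam'];R0=np.array(R0)
def ray(x,y,z):
    d=np.linalg.inv(p['K'])@[x*1.05+70,y*1.05,1]; d=R0@T[:3,:3]@d; o=R0@T[:3,3]+e
    return (o+d*(z-o[2])/d[2]).round(4)
b=[ray(x,y,.048) for x,y in((180,160),(214,160),(180,213),(215,213))]
print(b,np.mean(b,0)); 
v=(b[2]+b[3]-b[0]-b[1]); print("yaw",np.arctan2(v[1],v[0]),np.linalg.norm(v)/2, np.linalg.norm(b[1]-b[0]))
print("housing",ray(133.5,237,.085),ray(261,237,.085),"btn",ray(198,336,.105))
q=[.6272,-.1819,-.1962]
print("pred",frame(q,[[-.113,0,0],[-.075,-.06,0],[-.075,.06,0],[.02,0,0]]).round(4))
```

```text
[array([ 0.4896, -0.1698,  0.048 ]), array([ 0.4959, -0.138 ,  0.048 ]), array([ 0.5411, -0.1806,  0.048 ]), array([ 0.548 , -0.1466,  0.048 ])] [ 0.51865 -0.15875  0.048  ]
yaw -0.1851148225957918 0.05270037950527498 0.032418050527445355
housing [ 0.5445 -0.2228  0.085 ] [ 0.5671 -0.1101  0.085 ] btn [ 0.6428 -0.1831  0.105 ]
pred [[ 0.5164 -0.1599  0.    ]
 [ 0.5419 -0.2261  0.    ]
 [ 0.5653 -0.1084  0.    ]
 [ 0.6468 -0.1858  0.    ]]
```

Run:
```python
from h import *
print(rel([.510,-.1575,.08],toolR(-.19)),rel([.510,-.1575,.021],toolR(-.19)))
```

```text
[0.0039, 0.0022, 0.1675, 0.0005, 0.0022, -0.0076] [0.004, 0.0022, 0.2265, 0.0005, 0.0022, -0.0076]
```

In the tool's units: 0.167 m / 0.75 = 0.2227, 0.08 m / 0.75 = 0.1067, -0.007 rad / 3.1416 = -0.0022.

>>> apply_moves([
  [0.0053,0.0027,0.0533,0,0,-0.0022],
  [0.0053,0.0027,0.1067,0,0,-0.0022],
  [0.0053,0.0027,0.16,0,0,-0.0022],
  [0.0053,0.0027,0.2,0,0,-0.0022],
  [0.0053,0.0027,0.2227,0,0,-0.0022],
  [0.0053,0.0027,0.2227,0,0,-0.0022],
  [0.0053,0.0027,0.2227,0,0,-0.0022],
])

```text
time_s: 5.57
eef_pos: [0.5085, -0.1574, 0.0792]
tcp_rot: [[-0.982, 0.189, -0.001], [0.189, 0.982, 0.0], [0.001, 0.0, -1.0]]
ft_force: [0.4, -1.5, 0.6]
width: 0.999
grip_force: 0.0
```

Run:
```python
from h import *
s=ctrl.state();print(s['time_s'],s['eef_pos'],s['ft_force'],rel([.510,-.1575,.021],toolR(-.19)))
```

```text
5.5667 [ 0.50845617 -0.15735468  0.07922506] [ 0.40250741 -1.46620493  0.56548136] [-0.0016, 0.0001, 0.0582, 0.0003, -0.001, -0.0003]
```

In the tool's units: 0.058 m / 0.75 = 0.0773, -0.001 m / 0.75 = -0.0013.

>>> apply_moves([
  [-0.0013,0,0.02,0,0,0],
  [-0.0013,0,0.04,0,0,0],
  [-0.0013,0,0.0573,0,0,0],
  [-0.0013,0,0.0707,0,0,0],
  [-0.0013,0,0.0773,0,0,0],
  [-0.0013,0,0.0773,0,0,0],
])

```text
time_s: 6.07
eef_pos: [0.5091, -0.1578, 0.0222]
tcp_rot: [[-0.982, 0.19, 0.0], [0.19, 0.982, 0.0], [-0.0, 0.0, -1.0]]
ft_force: [0.5, -0.4, 0.0]
width: 0.995
grip_force: 0.0
```

>>> apply_moves([
  [0,0,0,0,0,0],
  [0,0,0,0,0,0],
  [0,0,0,0,0,0],
  [0,0,0,0,0,0],
  [0,0,0,0,0,0],
  [0,0,0,0,0,0],
  [0,0,0,0,0,0],
  [0,0,0,0,0,0],
  [0,0,0,0,0,0],
  [0,0,0,0,0,0],
], grip=-1)

```text
time_s: 6.9
eef_pos: [0.5089, -0.1579, 0.0231]
tcp_rot: [[-0.982, 0.19, 0.001], [0.19, 0.982, -0.0], [-0.001, -0.0, -1.0]]
ft_force: [-1.7, 0.0, 5.8]
width: 0.388
grip_force: 60.3
```

In the tool's units: -0.185 m / 0.75 = -0.2467, -0.18 m / 0.75 = -0.24.

>>> apply_moves([
  [0,0,-0.004,0,0,0],
  [0,0,-0.0133,0,0,0],
  [0,0,-0.0267,0,0,0],
  [0,0,-0.0467,0,0,0],
  [0,0,-0.0733,0,0,0],
  [0,0,-0.1067,0,0,0],
  [0,0,-0.1467,0,0,0],
  [0,0,-0.1867,0,0,0],
  [0,0,-0.22,0,0,0],
  [0,0,-0.24,0,0,0],
  [0,0,-0.2467,0,0,0],
  [0,0,-0.2467,0,0,0],
])

```text
time_s: 7.9
eef_pos: [0.5092, -0.158, 0.209]
tcp_rot: [[-0.982, 0.19, 0.003], [0.19, 0.982, -0.001], [-0.003, -0.0, -1.0]]
ft_force: [-0.3, 1.0, -0.8]
width: 0.388
grip_force: 59.7
```

Run:
```python
from h import *
import pickle
s=ctrl.state();print(s['time_s'],s['eef_pos'],s['ft_force'],s['width'])
w=ctrl.grab_frame("wrist"); pickle.dump((s['eef_pos'],s['tcp_rot'],w),open("w2.pkl","wb"))
g=ctrl.grab_frame("scene")[125:265,150:290]
a=np.hstack([cv2.resize(x,(400,400),interpolation=cv2.INTER_CUBIC) for x in(w[210:420,175:385],g)])
cv2.imwrite("pics/b3.png",cv2.convertScaleAbs(a[:,:,::-1],alpha=1.5))
```

```text
7.9 [ 0.50915426 -0.15801801  0.20903941] [-0.30670264  1.00043966 -0.8006668 ] 0.3877837813345806
```

View pics/b3.png

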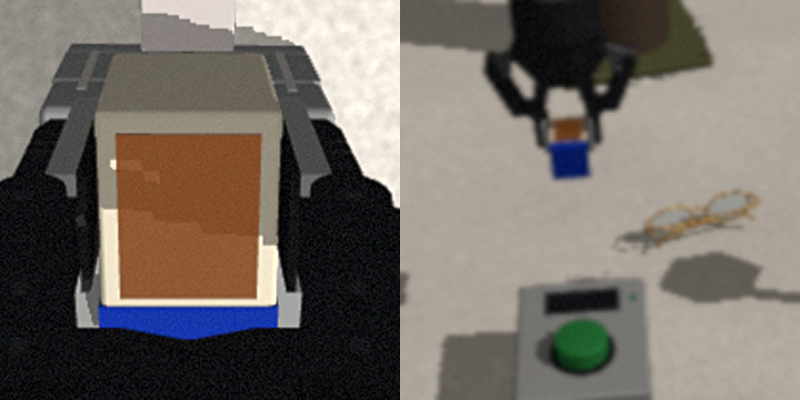

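```bash
cat > goal.py <<'E'
from h import *
import pickle
_,_,_=pickle.load(open("w2.pkl","rb")); p=ctrl.camera_params("wrist"); T=p['T_tool_cam']
O=np.array([(-25,-17,34),(-25,17,34),(-25,-17,0),(-25,17,0),(15,-17,34),(15,17,34)],float)/1000
I=np.array([(97,112),(281,110),(107,57),(268,55),(98.5,304),(279,304)],float)*.525+[175,210]
ok,rv,tv=cv2.solvePnP(O,I,p['K'],None)
Tc=np.eye(4);Tc[:3,:3]=cv2.Rodrigues(rv)[0];Tc[:3,3]=tv[:,0]
B=T@Tc
print("box in tool\n",B.round(4)); r,_=cv2.projectPoints(O,rv,tv,p['K'],None); print((r[:,0]-I).round(1).tolist())
rb=Ro.from_matrix(np.diag([-1.,1,-1]).T@B[:3,:3]).as_rotvec(); print("rot off",rb)
E
python3 goal.py
```

```text
box in tool
 [[-0.9995  0.0017  0.033  -0.0117]
 [ 0.0019  1.      0.0067 -0.    ]
 [-0.033   0.0067 -0.9994  0.0114]
 [ 0.      0.      0.      1.    ]]
[[-1.4, -0.5], [1.1, 0.1], [2.8, -0.9], [-2.8, -0.1], [1.3, 0.9], [-1.0, 0.4]]
rot off [-0.00669152 -0.03298779  0.00181205]
```

```bash
cat > tgt.py <<'E'
from h import *
qr=[.6056,.2308,-.0692]
R=toolR(qr[2],.4)
def tcp(d): return frame(qr,head([-d,0,0]))[0]-R@[-.035,0,-.008]
if __name__=="__main__":
    s=ctrl.state();print(s['eef_pos'],tcp(.09))
    for d in(.17,.09): print(d,rel(tcp(d),R))
E
python3 tgt.py
```

```text
[ 0.50782308 -0.15767761  0.20680366] [0.49385082 0.23854541 0.19395422]
0.17 [0.1619, 0.3775, 0.0442, -0.0243, -0.4008, -0.1199]
0.09 [0.0888, 0.3864, 0.013, -0.0243, -0.4008, -0.1199]
```

In the tool's units: 0.19 m / 0.75 = 0.2533, 0.16 m / 0.75 = 0.2133.

>>> apply_moves([
  [0.0067,0.008,0,0,0,0],
  [0.0227,0.0267,0,0,0,0],
  [0.0467,0.056,0,0,0,0],
  [0.0733,0.0867,0,0,0,0],
  [0.1,0.12,0,0,0,0],
  [0.1267,0.1507,0,0,0,0],
  [0.1507,0.18,0,0,0,0],
  [0.1733,0.2067,0,0,0,0],
  [0.1933,0.2307,0,0,0,0],
  [0.2067,0.2467,0,0,0,0],
  [0.2133,0.2533,0,0,0,0],
  [0.2133,0.2533,0,0,0,0],
])

```text
time_s: 9.0
eef_pos: [0.3859, 0.0604, 0.2068]
tcp_rot: [[-0.983, 0.186, -0.002], [0.186, 0.983, -0.0], [0.002, -0.0, -1.0]]
ft_force: [-0.7, 0.1, -0.4]
width: 0.388
grip_force: 59.7
```

```bash
python3 tgt.py
```

```text
[0.38586079 0.06040608 0.20675682] [0.49385082 0.23854541 0.19395422]
0.17 [0.0001, 0.1865, 0.0439, -0.0239, -0.402, -0.1162]
0.09 [-0.073, 0.1951, 0.0125, -0.0239, -0.402, -0.1162]
```

In the tool's units: 0.186 m / 0.75 = 0.248, 0.18 m / 0.75 = 0.24, -0.402 rad / 3.1416 = -0.128.

>>> apply_moves([
  [0,0.008,0.0013,0,-0.0032,-0.0013],
  [0,0.0267,0.0053,-0.0006,-0.0127,-0.0038],
  [0,0.0533,0.012,-0.0016,-0.0271,-0.008],
  [0,0.0827,0.0187,-0.0025,-0.0414,-0.0121],
  [0,0.1133,0.0267,-0.0035,-0.0573,-0.0166],
  [0,0.144,0.0333,-0.0045,-0.0732,-0.0213],
  [0,0.1733,0.04,-0.0054,-0.0891,-0.0255],
  [0,0.2,0.0467,-0.006,-0.1035,-0.0299],
  [0,0.224,0.052,-0.0067,-0.1146,-0.0334],
  [0,0.24,0.056,-0.0073,-0.1235,-0.0357],
  [0,0.248,0.0587,-0.0076,-0.128,-0.0369],
  [0,0.248,0.0587,-0.0076,-0.128,-0.0369],
])

```text
time_s: 10.0
eef_pos: [0.4032, 0.1919, 0.1663]
tcp_rot: [[-0.951, 0.105, 0.289], [0.082, 0.993, -0.091], [-0.297, -0.063, -0.953]]
ft_force: [-0.2, -1.1, -0.5]
width: 0.385
grip_force: 59.8
```

```bash
python3 tgt.py
```

```text
[0.40323155 0.1918621  0.1662768 ] [0.49385082 0.23854541 0.19395422]
0.17 [-0.011, 0.0534, 0.0036, -0.0713, -0.0992, -0.0124]
0.09 [-0.0906, 0.0541, -0.0044, -0.0713, -0.0992, -0.0124]
```

Run:
```python
from tgt import *
s=ctrl.state(); print(np.round(s['joint_pos'],1),np.round(s['joint_vel'],1)); print(rel(tcp(.13),R))
```

```text
[-48.7  33.2   9.2 135.7  77.8  10.3 -33.7] [-1.000e-01  4.400e+00 -1.920e+01  3.100e+00  1.134e+02  2.040e+01
 -1.247e+02]
[-0.0508, 0.0538, -0.0004, -0.0713, -0.0992, -0.0124]
```

In the tool's units: 0.054 m / 0.75 = 0.072, -0.051 m / 0.75 = -0.068, -0.09 rad / 3.1416 = -0.0286.

>>> apply_moves([
  [-0.0067,0.0067,0,-0.0022,-0.0032,0],
  [-0.0133,0.0133,0,-0.0045,-0.0064,0],
  [-0.02,0.0213,0,-0.0067,-0.0095,-0.0006],
  [-0.0267,0.0293,0,-0.0089,-0.0127,-0.0013],
  [-0.0333,0.0373,0,-0.0111,-0.0159,-0.0019],
  [-0.04,0.0453,0,-0.0134,-0.0191,-0.0025],
  [-0.0467,0.0533,0,-0.0159,-0.0223,-0.0032],
  [-0.0533,0.06,0,-0.0185,-0.0255,-0.0038],
  [-0.0613,0.0667,0,-0.0207,-0.0286,-0.0038],
  [-0.068,0.072,0,-0.0226,-0.0315,-0.0038],
  [-0.068,0.072,0,-0.0226,-0.0315,-0.0038],
  [-0.068,0.072,0,-0.0226,-0.0315,-0.0038],
])

```text
time_s: 11.0
eef_pos: [0.4569, 0.2416, 0.1784]
tcp_rot: [[-0.919, 0.068, 0.388], [0.063, 0.998, -0.026], [-0.388, 0.0, -0.921]]
ft_force: [0.8, -0.2, -0.2]
width: 0.386
grip_force: 59.8
```

Run:
```python
from tgt import *
s=ctrl.state(); print(np.round(s['joint_pos'],1),np.round(s['joint_vel'],1)); print(rel(tcp(.13),R),rel(tcp(.09),R))
```

```text
[-49.8  34.1   9.4 130.2  90.1  11.1 -45.2] [-0.  -0.1  0.1  0.8 -0.3 -0.   0.1]
[-0.0002, -0.0005, 0.0001, 0.0006, -0.0011, 0.0005] [-0.0402, -0.0005, 0.0001, 0.0006, -0.0011, 0.0005]
```

In the tool's units: -0.04 m / 0.75 = -0.0533, -0.039 m / 0.75 = -0.052.

>>> apply_moves([
  [-0.004,0,0,0,0,0],
  [-0.0107,0,0,0,0,0],
  [-0.02,0,0,0,0,0],
  [-0.0293,0,0,0,0,0],
  [-0.0387,0,0,0,0,0],
  [-0.0467,0,0,0,0,0],
  [-0.052,0,0,0,0,0],
  [-0.0533,0,0,0,0,0],
  [-0.0533,0,0,0,0,0],
  [-0.0533,0,0,0,0,0],
  [-0.0533,0,0,0,0,0],
])

```text
time_s: 11.92
eef_pos: [0.493, 0.239, 0.1937]
tcp_rot: [[-0.92, 0.068, 0.387], [0.063, 0.998, -0.027], [-0.388, -0.0, -0.922]]
ft_force: [0.3, 1.1, -0.9]
width: 0.381
grip_force: 59.8
```

Run:
```python
from tgt import *
s=ctrl.state(); print(s['time_s'],rel(tcp(.09),R),s['ft_force'])
e=np.array(s['eef_pos']);R0=np.array(s['tcp_rot'])
hc=np.array([[x,y,z] for x in(0,.064) for y in(-.028,.028) for z in(-.023,.023)]); H=frame(qr,head(hc))
bc=np.array([[x,y,z] for x in(-.025,.025) for y in(-.017,.017) for z in(0,.034)])
B=np.array([R0@(np.diag([-1.,1,-1])@b+[-.010,0,.009])+e for b in bc])
ed=[(i,i|k) for i in range(8) for k in(1,2,4) if not i&k]
o=[]
for n,(x,y) in(("top",(165,160)),("scene",(290,125))):
    f=ctrl.grab_frame(n)[y:y+100,x:x+100]
    a=cv2.convertScaleAbs(cv2.resize(f,(400,400),interpolation=cv2.INTER_CUBIC)[:,:,::-1],alpha=1.6)
    for V,c in((H,(0,0,255)),(B,(0,255,0))):
        u=(proj(n,V)-[x,y]+.5)*4
        for i,j in ed: cv2.line(a,u[i].round().astype(int).tolist(),u[j].round().astype(int).tolist(),c,1)
    o.append(a)
cv2.imwrite("pics/b4.png",np.hstack(o))
```

```text
11.9167 [-0.0009, -0.0004, 0.0001, 0.0001, -0.0018, 0.0011] [ 0.30792225  1.05866267 -0.9095826 ]
```

View pics/b4.png

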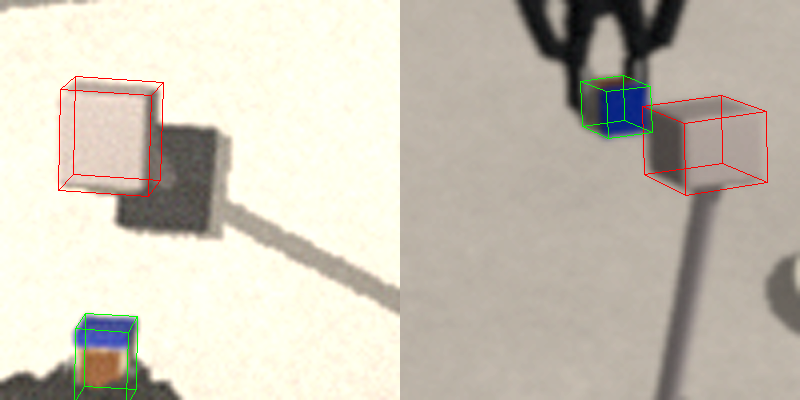

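```bash
python3 -c "
from plant import ctrl
print(ctrl.hand_in())"
```

```text
the job is handed in; nothing more can be done
None
```

I pressed the button, picked up the pill box and handed the job in with the box held still about 9 cm in front of the reader lens, blue end facing it and tilted to match; the hand-in returned no verdict.

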